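# Tip one stir bar out of a tube

### The arm

A 6-joint arm with a two-finger parallel gripper is mounted at the origin on the work surface; the furniture and walls round the work are solid. World frame = base frame: x ahead of the robot, y to its left, z up, the work surface at z = 0. Lengths are in m, angles in degrees, forces in N, time in s.
With the tool pointing down it reaches from about 0.25 to 0.725 m from the base axis. Payload 4 kg.
Tool frame: the origin (TCP) lies between the finger pads; the fingertips stand 17 mm ahead of it and the grasp point (between the pads) lies 2 mm behind it; z points along the fingers, y is the direction in which the jaws open and shut (so a half turn about z gives the same grasp; the last joint's range is limited). The gripper opens to 85 mm and grips with 20 to 120 N. Pads are 22 mm wide; open, the fingers measure 114 mm over their backs; the gripper's body (76 mm by 85 mm) begins 54 mm behind the grasp point. The pads swing forward as they close: fully open they stand 13 mm farther back than shut.
Start: joints at [69.5, 13.785, 0.286, 76.501, 0, 90], TCP at [0.175, 0.468, 0.248] pointing down, gripper open.
Joint ranges: [-155.79, 155.79], [-60.16, 107.12], [-62.33, 73.08], [-114, 123.19], [-81.49, 82.49], [-180, 180]. Speed limits (degrees/s): [159.86, 159.86, 180, 180, 180, 180].

### API

Orientations are given as [roll, pitch, yaw] about the fixed x, y, z axes, in that order (R = Rz(yaw) Ry(pitch) Rx(roll)).
In Python, from plant import get_state, grab_frame, close_job, look_for, trace, pinpoint gives the robot as it stands. The module is installed in compiled form; this text tells all that it offers.
- The arm moves only by the shell command python3 -m crank 'ROWS' [FORCE]. ROWS is a JSON object of lists of equal length, an entry for each row: "jaw": the closure, from 0 (fully open) to 1 (shut); "delta_pos": the shift along the tool's x, y, z in mm, a list of three; "twist": the turn about the tool's z in degrees. A call has exactly 5 rows; each row is the pose to reach, as a shift and turn from the pose commanded when the call began, along the tool's axes at that moment; what a row does not reach only later rows make up. A row lasts 1/10 s, in which the tool goes at most 50 mm and 8.59 degrees, less where a joint would pass 70% of its speed; a pose out of reach is approached as far as the arm can. A call with a gripper value outside its range is refused whole. The fingers move at their own pace and stop on an object; FORCE is the grip in N (left out, the last holds). Time passes only in rows, so rows that repeat a pose let the fingers close, or fill a call up. It gives the time, the measured TCP pose, the force and the opening at its end, in the units of the state.
- get_state(): the state, without advancing time (a new reading comes with each control period).
- grab_frame(name): name is "side" or "top" or "wrist"; returns a dict with "pixels" (400x640x3 uint8, red, green, blue), "depth" (400x640 float32, m along the optical axis (not along the pixel's ray), 0 where there is no reading), "fovy" (degrees; the focal length in pixels is half the picture's height over the tangent of half this angle, whatever the lens; pixels are square), "cx", "cy" (the principal point, pixels), "D" ([k1, k2, p1, p2, k3] as OpenCV has them; the pictures are not rectified), "T" (4x4, takes a point from camera to world coordinates); the wrist camera has in their place "mount" (4x4, takes a point from camera to tool coordinates, whose origin is the TCP and whose axes are the flange's). Camera axes: x right, y up, looking along -z (the intrinsics and any distortion apply to the point x, -y, -z); pixel columns grow to the right and rows downward; lengths in m; the calibration is good to about 2 mm. A picture is of the moment at which its call begins: read the wrist's pose just before it.
- close_job(): hands the job in, once; it reports no verdict.
Trained networks look in the newest picture that a camera, given by its name, has taken for a name from the list of things; names that differ only in an ending like _2 or _b are one class to them, and where a whole thing is asked for, a point or a joint stands for the part that bears it (a point fixed in the world has none). Each returns a list of dicts, best first, with "confidence" (0 to 1); they miss things now and then, are a little off and sometimes report something else, mostly with a low value. They report only what shows in the picture. A call takes as long as a camera call. They do not tell look-alikes from the thing itself.
- look_for(name, camera): "extent" ([centre column, centre row, width, height] in pixels, round what is visible of it).
- trace(name, camera): "mask" (400x640 bool, what is visible of it) and "extent" ([centre column, centre row, width, height] in pixels, round what is visible of it).
- pinpoint(name, camera): "point" ([column, row] in pixels: a listed point, or the origin of a listed thing).
The state is a dict: "t": time; "q": joint angles; "joint_velocities": joint speeds; "effort": joint torques, N m; "ee_pos": TCP position; "orientation": TCP orientation; "ft_force": force on the tool from outside, world axes, zero at the start; "torque": the same for the moment, N m; "grip_width": finger opening in m.
Only numpy, scipy, OpenCV 4.12 (cv2) and the standard library are available. Lean on these libraries where they do the work, as an engineer would, in place of code of your own. Each camera call takes 0.05 s, during which the arm holds its last target. There are 200 camera calls.

### The job

Take the clear tube from its blue rest, hold its mouth over the empty glass beaker and tilt it slowly, just until the white stir bar slides out and drops into the beaker; the red bar behind it must stay in the tube. Then lay the tube back on its rest as it lay, mouth facing the same way. Leave the beaker standing where it is and do not disturb the other things.

Things in the scene. Friction and masses are not known exactly. Their poses are not given: they have to be found in the camera images.
- tube_center (a point): Middle of the clear, stiff plastic tube (130 mm long, 26 mm outside, bore 19 mm, one end closed; white collar 29 mm across on the last 4 mm at the open mouth, white disc on the closed end; 60 g). The point lies on the tube's axis, half-way along. Its x axis runs along the tube from the mouth to the closed end, so the mouth lies 65 mm away along -x. At the start the tube lies level on its rest, axis 75 mm above the worktop, with both stir bars inside.
- tube_mouth (a point): Centre of the open mouth of the tube, on its axis; same axes as tube_center.
- tube: The tube itself; origin and axes as for tube_center.
- tube_rest: Fixed rest: grey base 130 x 66 x 10 mm with two blue V supports 12 mm thick, centred at x = +46 and -46 mm; the 80 mm between them is free for the fingers. The arms of each V slope at 45 degrees and end 78 mm above the worktop, 24 mm either side of the axis. Origin under its centre at worktop height; x runs along the tube lying on it (the tube's mouth is toward -x, roughly toward the robot).
- rest_top (a point): Where the middle of the tube belongs: on the rest, 75 mm above the worktop, midway between the V supports; axes as tube_rest.
- white_bar_center (a point): Centre of the white smooth stir bar: round rod 12 mm thick, 30 mm long, round ends, 20 g, x along its length. It lies loose in the tube, nearer the mouth, its centre about 35 to 50 mm inside. It starts to slide when the mouth is roughly 8 to 15 degrees below level, then runs out within about a second; tip the tube back to level once it has dropped.
- red_bar_center (a point): Centre of the red stir bar with a grippy rubber coat, same size and weight, near the closed end of the tube. It only slides once the mouth is more than about 27 degrees below level.
- beaker_mid (a point): Empty glass beaker, open at the top, 72 mm across (83 mm with its spout), 78 mm high, clear opening about 52 mm, floor 2 mm thick, loose, 250 g. The point lies on its axis, half-way up (39 mm above its underside).
- beaker: The beaker; origin at the centre of its underside, z up.
- amber_bottle: Bystander: small brown bottle with a white cap, 37 mm across, 75 mm high; origin at the centre of its underside.
- white_jar: Bystander: white jar, 58 mm across, 48 mm high; origin at the centre of its underside.
- tape_ring: Bystander: roll of black tape lying flat, 60 mm across, 18 mm high; origin at the centre of its underside.
Not all that is in view belongs to the job. What is shaped like the tube but orange or turquoise is not meant.

How it is judged (in metres and radians):
At the end, for the whole second after the job is handed in: The white bar lies inside the beaker, which stands upright within 30 mm of its starting place; the red bar is inside the tube; the tube lies at rest in both Vs of its rest, mouth on the same side as at the start, within 20 mm lengthways of the middle (horizontal distance between white_bar_center and beaker_mid below 0.036 m and z of white_bar_center in the frame of beaker between 0 and 0.055 m and angle between beaker's own z axis and vertical below 0.15 rad and distance of beaker from where it was at the start of the episode below 0.03 m and x of red_bar_center in the frame of tube between -0.058 and 0.066 m and distance between red_bar_center and tube_center below 0.065 m and x of tube_mouth in the frame of tube_rest between -0.085 and -0.045 m and y of tube_center in the frame of tube_rest between -0.006 and 0.006 m and z of tube_center in the frame of tube_rest between 0.07 and 0.08 m and angle between the x axis of tube and the x axis of tube_rest, either way round below 0.12 rad and linear speed of tube below 0.03 m/s); the robot touches nothing.
It fails at once if the red bar comes out of the tube (x of red_bar_center in the frame of tube below -0.066 m).
It fails at once if the beaker is tipped or pushed away (angle between beaker's own z axis and vertical above 0.5 rad or distance of beaker from where it was at the start of the episode above 0.03 m).
It fails at once if a bystander is disturbed (distance of any of amber_bottle, white_jar, tape_ring from where it was at the start of the episode above 0.03 m).
It also fails if it takes over 54 s, if anything falls off the work surface, if the arm or the gripper's body presses on something with over 40 N, if the wrist force passes 120 N, or if a joint passes its speed limit or range.

## Working session

There is one attempt and no reset: what is moved stays moved. The work goes in short steps, Python scripts to look and compute and a shell command to move; the robot and the scene stay as the last step left them, time stands still between calls to the robot, and variables do not carry over. Pictures are saved under pics/ and viewed, about 8 in all and at most 12, crops included, and the job is handed in when it is done.

```bash
mkdir -p pics; cat > h.py <<'E'
import numpy as np, cv2
from scipy.spatial.transform import Rotation as R
from plant import *
def K(f):
    fl=200/np.tan(np.radians(f["fovy"])/2); return np.array([[fl,0,f["cx"]],[0,fl,f["cy"]],[0,0,1]])
def toolT(s):
    T=np.eye(4);T[:3,:3]=R.from_euler('xyz',s["orientation"],degrees=True).as_matrix();T[:3,3]=s["ee_pos"];return T
def snap(c):
    s=get_state();f=grab_frame(c)
    f["W"]=f["T"] if "T" in f else toolT(s)@np.array(f["mount"]); f["W"]=np.array(f["W"]);return f
def ray(f,p):
    u=cv2.undistortPoints(np.array([[p]],float),K(f),np.array(f["D"],float))[0,0]
    d=np.array([u[0],-u[1],-1.]);return f["W"][:3,3],f["W"][:3,:3]@d
def atz(f,p,z):
    o,d=ray(f,p);return o+d*(z-o[2])/d[2]
def atdepth(f,p):
    o,d=ray(f,p);c,r=map(int,np.round(p));return o+d*f["depth"][r,c]
def proj(f,P):
    P=np.atleast_2d(P);c=(P-f["W"][:3,3])@f["W"][:3,:3];c=c*[1,-1,-1]
    return cv2.projectPoints(c,np.zeros(3),np.zeros(3),K(f),np.array(f["D"],float))[0][:,0]
def save(f,n,crop=None,sc=1):
    im=f["pixels"][:,:,::-1]
    if crop: a,b,c,d=crop; im=im[b:d,a:c]
    cv2.imwrite("pics/"+n,cv2.resize(im,None,fx=sc,fy=sc))
E
python3 - <<'E'
from h import *
s=get_state();print({k:np.round(v,3).tolist() for k,v in s.items()})
Z=dict(tube_center=.075,tube_mouth=.075,rest_top=.075,white_bar_center=.071,red_bar_center=.071,beaker_mid=.039,amber_bottle=0,white_jar=0,tape_ring=0,tube_rest=0)
ims=[]
for c in ["top","side"]:
    f=snap(c);save(f,c+"0.png"); print(c,np.round(f["W"][:3,3],3))
    for n,z in Z.items():
        for d in pinpoint(n,c)[:3]:
            p=d["point"];print(n,round(d["confidence"],2),np.round(p),np.round(atz(f,p,z),3))
E
```

```text
{'t': 0.0, 'q': [69.499, 13.832, 0.213, 76.502, -0.001, 90.002], 'joint_velocities': [-0.06, 0.016, 0.022, 0.087, -0.002, -0.03], 'effort': [-0.001, -37.232, 25.241, 0.017, -0.0, -0.0], 'ee_pos': [0.175, 0.468, 0.247], 'orientation': [-179.879, 0.001, 159.498], 'ft_force': [-0.324, 0.322, -0.528], 'torque': [-0.034, 0.006, 0.014], 'grip_width': 0.085}
top [ 0.38  -0.017  1.127]
tube_center 0.8 [250. 142.] [0.676 0.135 0.075]
tube_center 0.75 [222. 210.] [0.505 0.204 0.075]
tube_center 0.64 [234. 296.] [0.299 0.174 0.075]
tube_mouth 0.74 [332. 133.] [ 0.695 -0.073  0.075]
tube_mouth 0.68 [219. 274.] [0.35  0.209 0.075]
tube_mouth 0.62 [250. 122.] [0.727 0.135 0.075]
rest_top 0.71 [223. 210.] [0.506 0.2   0.075]
beaker_mid 0.79 [376. 204.] [ 0.516 -0.183  0.039]
amber_bottle 0.54 [314. 258.] [ 0.384 -0.022  0.   ]
white_jar 0.85 [308. 158.] [ 0.649 -0.01   0.   ]
white_jar 0.51 [221. 211.] [0.511 0.222 0.   ]
white_jar 0.27 [376. 202.] [ 0.527 -0.188  0.   ]
tape_ring 0.8 [307. 209.] [ 0.513 -0.004  0.   ]
tube_rest 0.94 [225. 212.] [0.508 0.21  0.   ]
tube_rest 0.54 [308. 157.] [ 0.653 -0.011  0.   ]
side [ 0.427 -0.729  0.547]
tube_center 0.78 [316. 165.] [0.502 0.202 0.075]
tube_center 0.74 [387. 191.] [0.666 0.049 0.075]
tube_center 0.7 [412. 258.] [ 0.652 -0.201  0.075]
tube_mouth 0.88 [296. 167.] [0.447 0.197 0.075]
tube_mouth 0.66 [420. 246.] [ 0.678 -0.166  0.075]
tube_mouth 0.64 [410. 193.] [0.72  0.036 0.075]
white_bar_center 0.46 [274. 241.] [ 0.389 -0.12   0.071]
white_bar_center 0.16 [316. 166.] [0.501 0.205 0.071]
beaker_mid 0.96 [336. 266.] [ 0.511 -0.171  0.039]
beaker_mid 0.47 [296. 168.] [0.446 0.261 0.039]
amber_bottle 0.66 [277. 239.] [ 0.392 -0.022  0.   ]
white_jar 0.61 [384. 226.] [0.654 0.004 0.   ]
tape_ring 0.72 [322. 231.] [ 0.499 -0.     0.   ]
tube_rest 0.82 [317. 185.] [0.505 0.221 0.   ]
```

View pics/top0.png

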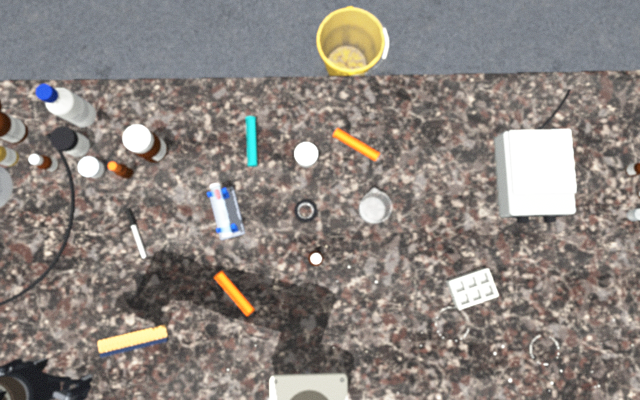

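View pics/side0.png

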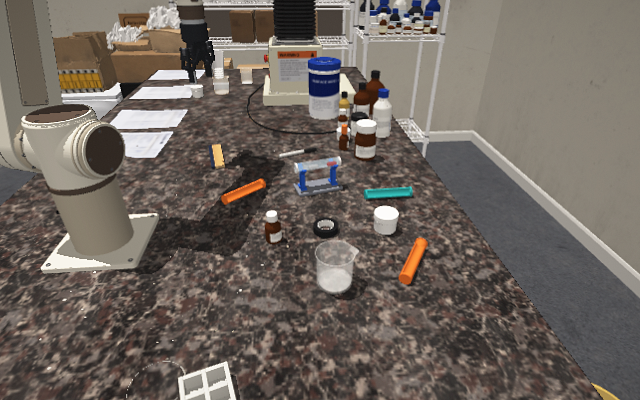

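Candidates in the top view are the clear tube on the blue V rest at (224,210), the turquoise tube at (251,141), and the orange tubes at (234,294) and (356,145). In the side view the beaker is at (336,266) and the rest at (317,175). I choose the one on the rest and will check it in a close crop.

```bash
python3 - <<'E'
from h import *
f=snap("top");a=f["pixels"][170:250,190:260,::-1]
g=snap("side");b=g["pixels"][145:205,285:350,::-1]
A=cv2.resize(a,(400,457),interpolation=2);B=cv2.resize(b,(400,369),interpolation=2)
im=np.zeros((457,800,3),np.uint8);im[:,:400]=A;im[:369,400:]=B;cv2.imwrite("pics/crop.png",im)
hsv=cv2.cvtColor(f["pixels"],cv2.COLOR_RGB2HSV);m=cv2.inRange(hsv,(105,150,80),(125,255,255))
m[:170]=0;m[250:]=0;m[:,:190]=0;m[:,260:]=0
n,l,s,c=cv2.connectedComponentsWithStats(m)
for i in range(1,n):
    if s[i,4]>4: print(s[i],c[i],atz(f,c[i],.07).round(3))
for n,cam in [("tube_center","top"),("tube_rest","top"),("beaker","top"),("beaker","side")]:
    for d in trace(n,cam)[:2]:
        mm=d["mask"].astype(np.uint8);pts=np.argwhere(mm)[:,::-1].astype(np.float32)
        print(n,cam,d["confidence"],d["extent"],cv2.minAreaRect(pts))
print(np.array(snap("wrist")["mount"]).round(3))
E
```

```text
[222 187   7  11  53] [224.81132075 192.50943396] [0.55  0.197 0.07 ]
[207 192   5   5  21] [208.85714286 193.80952381] [0.547 0.237 0.07 ]
[231 224   7   8  39] [233.61538462 227.41025641] [0.462 0.175 0.07 ]
[216 229   5   3  14] [217.85714286 229.92857143] [0.457 0.214 0.07 ]
tube_center top 0.9 [222.8, 212.1, 23.9, 53.7] ((220.723876953125, 209.94158935546875), (52.67204284667969, 10.433439254760742), 75.3791275024414)
tube_center top 0.89 [354.9, 144.3, 43.9, 30.2] ((355.6028747558594, 144.1617431640625), (49.2200927734375, 10.289915084838867), 30.963754653930664)
tube_rest top 0.69 [225.6, 212.8, 38.8, 54.9] ((225.9117889404297, 213.14706420898438), (48.74966049194336, 27.406524658203125), 75.96376037597656)
beaker top 0.58 [374.1, 207.6, 32.7, 34.6] ((374.20001220703125, 207.60000610351562), (30.410520553588867, 34.882659912109375), 26.56505012512207)
beaker side 0.63 [339.3, 267.6, 48.0, 55.9] ((333.28448486328125, 266.0416564941406), (41.90559387207031, 53.72425079345703), 11.689369201660156)
[[-0.     0.966  0.26   0.066]
 [ 1.     0.     0.    -0.001]
 [ 0.     0.26  -0.966 -0.127]
 [ 0.     0.     0.     1.   ]]
```

View pics/crop.png

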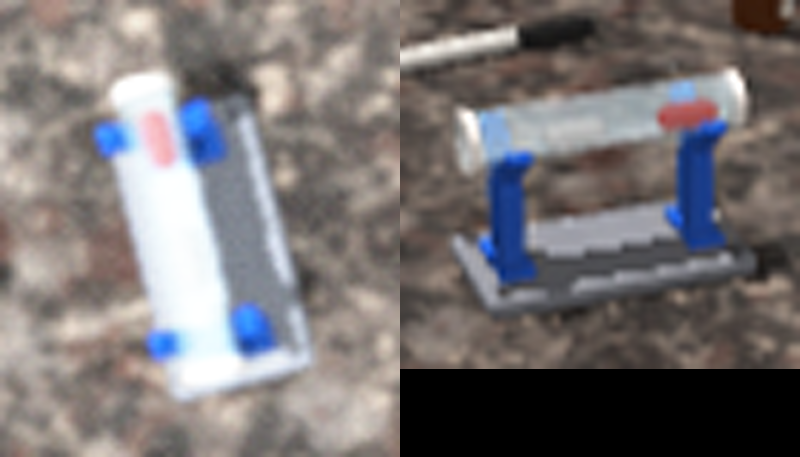

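The tube on the rest is the clear one, with the red bar at the far end and the mouth toward the robot. Its yaw is about 14° and its centre about (0.503, 0.203). I'm moving above it now.

```bash
python3 -m crank '{"jaw":[0,0,0,0,0],"delta_pos":[[-40,-13,0],[-80,-26,0],[-120,-40,0],[-160,-53,0],[-200,-66,0]],"twist":[0,0,0,0,0]}'
python3 -m crank '{"jaw":[0,0,0,0,0],"delta_pos":[[-40,-13,0],[-80,-26,0],[-120,-40,0],[-160,-53,0],[-200,-67,0]],"twist":[0,0,0,0,0]}'
python3 -m crank '{"jaw":[0,0,0,0,0],"delta_pos":[[0,0,0],[0,0,0],[0,0,0],[0,0,0],[0,0,0]],"twist":[-8,-16,-24,-32,-34.7]}'
python3 - <<'E'
from h import *
f=snap("wrist");save(f,"w1.png")
s=get_state();print(s["t"],s["ee_pos"],s["orientation"],s["q"])
for n in ["tube_center","tube_mouth","rest_top","white_bar_center","red_bar_center"]:
    for d in pinpoint(n,"wrist")[:2]:
        z=.0715 if "bar" in n else .075
        print(n,round(d["confidence"],2),np.round(d["point"]),atz(f,d["point"],z).round(4))
E
```

```text
t: 1.95
ee_pos: [0.3404, 0.3354, 0.2485]
orientation: [180.0, 0.0, 159.5]
ft_force: [0.4, 0.1, 0.1]
grip_width: 0.0854
t: 2.45
ee_pos: [0.5045, 0.2024, 0.2484]
orientation: [180.0, 0.0, 159.5]
ft_force: [0.0, 0.8, 0.1]
grip_width: 0.0857
t: 2.95
ee_pos: [0.5033, 0.2036, 0.2482]
orientation: [-180.0, -0.0, -165.6]
ft_force: [-0.3, -0.0, 0.5]
grip_width: 0.0853
3.0 [0.50323353 0.20361347 0.24823047] [ 1.79999891e+02 -8.31465167e-03 -1.65618776e+02] [2.20281226e+01 1.86915198e+01 6.94468361e+00 7.82613901e+01
 1.21433483e-03 7.64689884e+00]
tube_center 0.98 [322. 186.] [0.5054 0.2048 0.075 ]
tube_center 0.67 [244. 291.] [0.6524 0.1469 0.075 ]
tube_mouth 0.92 [373.  52.] [0.3661 0.2195 0.075 ]
tube_mouth 0.77 [240. 329.] [0.7072 0.1519 0.075 ]
rest_top 0.77 [322. 189.] [0.5086 0.2063 0.075 ]
red_bar_center 0.57 [322. 173.] [0.4929 0.2017 0.0715]
```

View pics/w1.png

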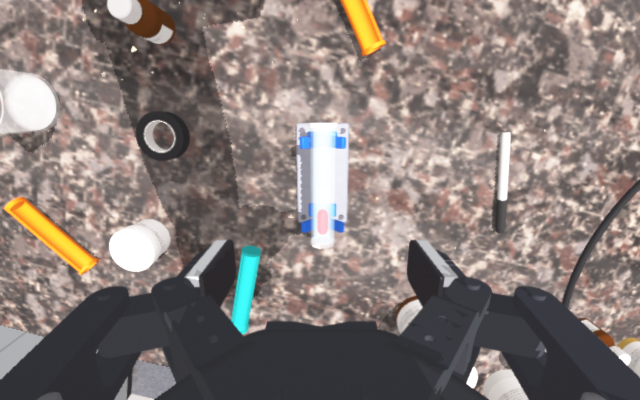

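The tube is vertical in the wrist view, from the mouth collar at about (322,126) to the closed disc at (322,244). The red bar shows at (322,221), so yaw is already aligned.

```bash
python3 - <<'E'
from h import *
f=snap("wrist");T=toolT(get_state())
def tl(P): return ((np.linalg.inv(T)@np.r_[P,1])[:3]*1000).round(1)
for p in [(323,124),(322,247),(322,186),(300,135),(347,135),(300,227),(345,227)]:
    P=atz(f,p,.075);print(p,P.round(4),tl(P))
# white/blue fits
hsv=cv2.cvtColor(f["pixels"],cv2.COLOR_RGB2HSV);m=cv2.inRange(hsv,(105,130,80),(125,255,255))
m[:110]=0;m[255:]=0;m[:,:285]=0;m[:,360:]=0
n,l,s,c=cv2.connectedComponentsWithStats(m)
for i in range(1,n):
    if s[i,4]>8: print(s[i],tl(atz(f,c[i],.075)))
for d in trace("tube","wrist")[:1]:
    print(d["confidence"],cv2.minAreaRect(np.argwhere(d["mask"])[:,::-1].astype(np.float32)))
E
```

```text
(323, 124) [0.4432 0.1906 0.075 ] [ 61.4   2.  173.3]
(322, 247) [0.574  0.2227 0.075 ] [-73.3   1.  173.3]
(322, 186) [0.5056 0.2054 0.075 ] [ -2.8   1.  173.3]
(300, 135) [0.4595 0.1706 0.075 ] [ 50.5 -21.4 173.3]
(347, 135) [0.4478 0.217  0.075 ] [ 50.5  26.4 173.3]
(300, 227) [0.5566 0.1932 0.075 ] [-49.2 -23.3 173.3]
(345, 227) [0.5445 0.2414 0.075 ] [-49.3  26.5 173.3]
[299 132  12  17 125] [ 44.  -15.7 173.3]
[335 134  10  14  94] [ 43.7  18.1 173.3]
[309 204   3  12  25] [-29.5 -12.4 173.3]
[301 220  11  13 115] [-48.  -16.6 173.3]
[334 220  10  12  97] [-47.7  19.2 173.3]
0.83 ((50.734886169433594, 235.31118774414062), (105.89737701416016, 23.767704010009766), 40.42607879638672)
```

```bash
python3 -m crank '{"jaw":[0,0,0,0,0],"delta_pos":[[-3,1.5,40],[-3,1.5,80],[-3,1.5,120],[-3,1.5,150],[-3,1.5,174]],"twist":[0,0,0,0,0]}'
python3 -m crank '{"jaw":[0.2,0.4,0.6,0.8,0.8],"delta_pos":[[0,0,0],[0,0,0],[0,0,0],[0,0,0],[0,0,0]],"twist":[0,0,0,0,0]}' 40
python3 -m crank '{"jaw":[1,1,1,1,1],"delta_pos":[[0,0,0],[0,0,0],[0,0,0],[0,0,0],[0,0,0]],"twist":[0,0,0,0,0]}' 40
```

```text
t: 3.85
ee_pos: [0.5047, 0.2055, 0.0721]
orientation: [-180.0, -0.1, -165.8]
ft_force: [0.2, 0.3, 0.1]
grip_width: 0.0853
t: 4.35
ee_pos: [0.5072, 0.206, 0.0763]
orientation: [-180.0, 0.2, -165.8]
ft_force: [0.8, -1.1, 5.0]
grip_width: 0.0239
t: 4.85
ee_pos: [0.5072, 0.206, 0.0763]
orientation: [-180.0, 0.2, -165.8]
ft_force: [-0.6, -2.6, 6.1]
grip_width: 0.0241
```

```bash
python3 -m crank '{"jaw":[1,1,1,1,1],"delta_pos":[[0,0,-4],[0,0,-12],[0,0,-24],[0,0,-36],[0,0,-48]],"twist":[0,0,0,0,0]}' 60
python3 -m crank '{"jaw":[1,1,1,1,1],"delta_pos":[[0,0,-10],[0,0,-16],[0,0,-20],[0,0,-20],[0,0,-20]],"twist":[0,0,0,0,0]}' 60
python3 - <<'E'
from h import *
f=snap("wrist");g=snap("side")
im=np.zeros((400,800,3),np.uint8);im[:,:400]=f["pixels"][:,120:520,::-1];im[:,400:]=cv2.resize(g["pixels"][110:210,270:370,::-1],(400,400),interpolation=2)
cv2.imwrite("pics/lift.png",im)
E
```

```text
t: 5.35
ee_pos: [0.5059, 0.206, 0.1237]
orientation: [180.0, 0.0, -165.8]
ft_force: [1.0, 0.5, -1.7]
grip_width: 0.0236
t: 5.85
ee_pos: [0.5055, 0.2058, 0.1419]
orientation: [-180.0, -0.0, -165.8]
ft_force: [-0.3, 0.0, -0.5]
grip_width: 0.0238
```

View pics/lift.png

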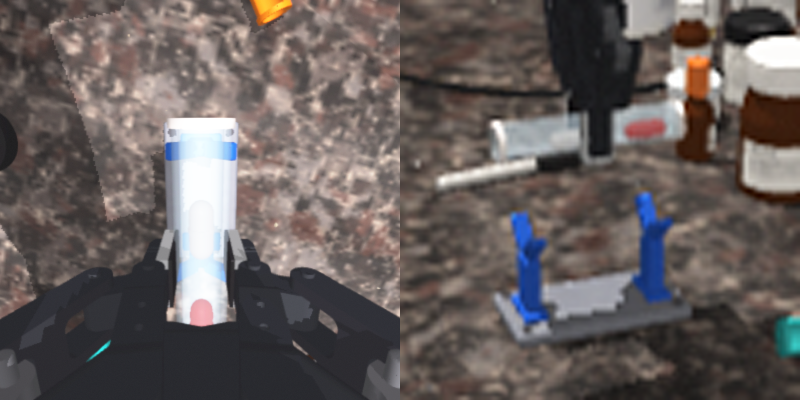

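The tube is held level. The white bar shows as a ghost at about x=200 px, y=200–255 in the wrist crop, with the red bar behind it at (200,312).

The tool can only translate and twist about its vertical axis, so I can't tilt it directly. I'll carry the tube gently to the beaker first.

```bash
python3 -m crank '{"jaw":[1,1,1,1,1],"delta_pos":[[0,-5,0],[0,-15,0],[1,-30,0],[1,-48,0],[2,-68,0]],"twist":[0,0,0,0,0]}' 60
python3 -m crank '{"jaw":[1,1,1,1,1],"delta_pos":[[0,-20,0],[1,-40,0],[2,-60,0],[2,-80,0],[3,-100,0]],"twist":[0,0,0,0,0]}' 60
python3 -m crank '{"jaw":[1,1,1,1,1],"delta_pos":[[0,-20,0],[1,-40,0],[2,-60,0],[2,-80,0],[3,-100,0]],"twist":[0,0,0,0,0]}' 60
python3 -m crank '{"jaw":[1,1,1,1,1],"delta_pos":[[1,-20,0],[2,-40,0],[3,-58,0],[4,-75,0],[4,-88,0]],"twist":[0,0,0,0,0]}' 60
python3 -m crank '{"jaw":[1,1,1,1,1],"delta_pos":[[0,-8,0],[0,-14,0],[0,-17,0],[0,-17,0],[0,-17,0]],"twist":[0,0,0,0,0]}' 60
python3 - <<'E'
from h import *
s=get_state();print(s["t"],s["ee_pos"],s["orientation"],s["q"])
f=snap("wrist");save(f,"w2.png");T=toolT(s)
for c in ["wrist","top","side"]:
    if c!="wrist": f=snap(c)
    for n,z in [("beaker_mid",.039),("beaker",0),("tube_mouth",.142),("white_bar_center",.138),("red_bar_center",.138)]:
      for d in pinpoint(n,c)[:1]:
        P=atz(f,d["point"],z);print(c,n,round(d["confidence"],2),np.round(d["point"]),P.round(4),((np.linalg.inv(T)@np.r_[P,1])[:3]*1000).round(1))
    for d in trace("beaker",c)[:1]: print(d["confidence"],np.round(d["extent"]))
E
```

```text
t: 6.45
ee_pos: [0.5207, 0.1378, 0.1423]
orientation: [-180.0, -0.0, -165.8]
ft_force: [0.8, -0.1, -1.5]
grip_width: 0.0235
t: 6.95
ee_pos: [0.5422, 0.0395, 0.1423]
orientation: [-180.0, -0.0, -165.9]
ft_force: [0.3, -0.1, -1.0]
grip_width: 0.0239
t: 7.45
ee_pos: [0.5635, -0.0582, 0.1423]
orientation: [-180.0, -0.0, -165.9]
ft_force: [-0.4, -0.1, -1.6]
grip_width: 0.0234
t: 7.95
ee_pos: [0.5813, -0.1441, 0.1422]
orientation: [-180.0, -0.0, -165.9]
ft_force: [-0.6, -0.5, -1.3]
grip_width: 0.0236
t: 8.45
ee_pos: [0.5855, -0.1581, 0.1423]
orientation: [180.0, -0.0, -165.8]
ft_force: [0.6, 0.2, -0.9]
grip_width: 0.0239
8.45 [ 0.58554467 -0.15810548  0.14227452] [ 1.79979592e+02 -1.02752883e-02 -1.65754942e+02] [-1.51163648e+01  2.92905230e+01  7.04703806e+00  6.77754768e+01
  1.27482723e-02 -2.93614233e+01]
wrist beaker 0.86 [324. 105.] [ 0.5092 -0.1752  0.    ] [ 78.2   2.2 142.3]
wrist tube_mouth 0.68 [322. 115.] [ 0.5196 -0.1746  0.142 ] [68.   0.2  0.3]
wrist white_bar_center 0.3 [322. 255.] [ 0.5845 -0.1578  0.138 ] [0.9 0.5 4.3]
0.85 [325.  87. 123. 120.]
top tube_mouth 0.98 [249. 118.] [0.7157 0.1274 0.142 ] [-196.4  244.7    0.3]
side beaker_mid 0.6 [334. 267.] [ 0.5074 -0.1731  0.039 ] [ 79.4   4.6 103.3]
side beaker 0.93 [336. 283.] [ 0.5118 -0.1775  0.    ] [ 76.2  -0.7 142.3]
side tube_mouth 0.87 [420. 245.] [ 0.6428 -0.2441  0.142 ] [-34.3 -97.5   0.2]
0.83 [339. 268.  44.  58.]
```

View pics/w2.png

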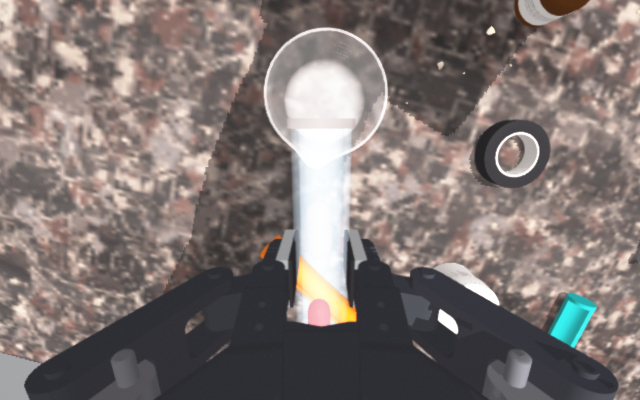

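In the wrist view the beaker rim is centred near (326,90) with its spout at (318,163), and the tube mouth is at (322,125), just inside the rim. Since the tool can't pitch, I'll walk the smooth bar out over the beaker with gentle run-ups and sharp stops. Those overcome the white bar's friction much more than the red bar's. First I lower the tube, then one stroke.

```bash
python3 -m crank '{"jaw":[1,1,1,1,1],"delta_pos":[[0,1,6],[0,2,16],[0,2,27],[0,2,34],[0,2,36]],"twist":[0,0,0,0,0]}' 60
python3 -m crank '{"jaw":[1,1,1,1,1],"delta_pos":[[-8,0,0],[-23,0,0],[-40,0,0],[-53,0,0],[-60,0,0]],"twist":[0,0,0,0,0]}' 60
python3 -m crank '{"jaw":[1,1,1,1,1],"delta_pos":[[0,0,0],[10,0,0],[30,0,0],[60,0,0],[60,0,0]],"twist":[0,0,0,0,0]}' 60
cat > look.py <<'E'
import sys
from h import *
s=get_state();print(s["t"],np.round(s["ee_pos"],4),np.round(s["orientation"],1))
f=snap("wrist");g=snap("side")
P=proj(f,[s["ee_pos"]])[0];print("tcp px",P.round())
im=np.zeros((400,800,3),np.uint8);im[:,:360]=f["pixels"][:,140:500,::-1];im[:,360:]=cv2.resize(g["pixels"][190:300,290:411,::-1],(440,400),interpolation=2)
cv2.imwrite("pics/"+sys.argv[1],im)
for n,z in [("white_bar_center",s["ee_pos"][2]),("red_bar_center",s["ee_pos"][2])]:
  for c in ["wrist","side"]:
    for d in pinpoint(n,c)[:1]:
      fr=f if c=="wrist" else g
      print(n,c,round(d["confidence"],2),np.round(d["point"]),((np.linalg.inv(toolT(s))@np.r_[atz(fr,d["point"],z),1])[:3]*1000).round(1))
E
python3 look.py s1.png
```

```text
t: 10.0
ee_pos: [0.584, -0.1564, 0.1044]
orientation: [179.9, -0.2, -165.8]
ft_force: [-0.4, -1.2, -0.8]
grip_width: 0.0233
t: 10.5
ee_pos: [0.6452, -0.1416, 0.1068]
orientation: [-180.0, 0.1, -165.8]
ft_force: [-0.4, 0.2, -1.1]
grip_width: 0.0239
t: 11.0
ee_pos: [0.5802, -0.1573, 0.1057]
orientation: [179.9, -0.3, -165.9]
ft_force: [0.1, 0.7, -0.2]
grip_width: 0.0237
11.0 [ 0.5802 -0.1573  0.1057] [ 179.9   -0.3 -165.9]
tcp px [321. 261.]
red_bar_center side 0.43 [337. 281.] [111.2 -98.4   0.4]
```

View pics/s1.png

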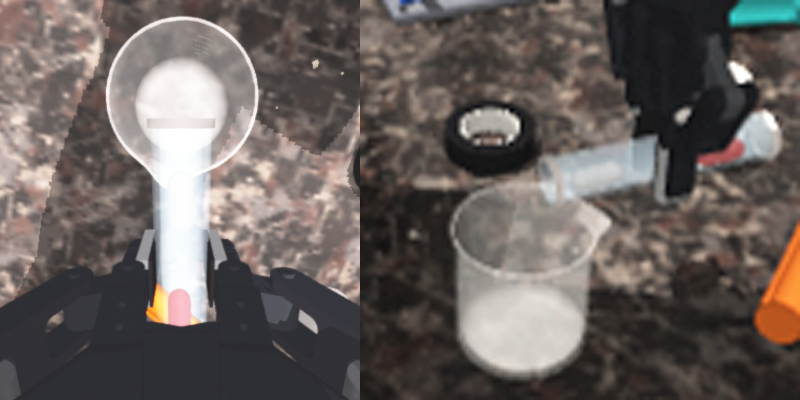

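After one stroke the white bar spans about y=175–238 in the wrist view, so its nose is about 24 mm inside the mouth. The red bar has barely moved (tip at 290) and everything is stable. Repeating.

```bash
python3 -m crank '{"jaw":[1,1,1,1,1],"delta_pos":[[-8,0,0],[-23,0,0],[-40,0,0],[-53,0,0],[-60,0,0]],"twist":[0,0,0,0,0]}' 60
python3 -m crank '{"jaw":[1,1,1,1,1],"delta_pos":[[0,0,0],[10,0,0],[30,0,0],[60,0,0],[60,0,0]],"twist":[0,0,0,0,0]}' 60
python3 -m crank '{"jaw":[1,1,1,1,1],"delta_pos":[[-8,0,0],[-23,0,0],[-40,0,0],[-53,0,0],[-60,0,0]],"twist":[0,0,0,0,0]}' 60
python3 -m crank '{"jaw":[1,1,1,1,1],"delta_pos":[[0,0,0],[10,0,0],[30,0,0],[60,0,0],[60,0,0]],"twist":[0,0,0,0,0]}' 60
python3 look.py s2.png
```

```text
t: 11.8
ee_pos: [0.6452, -0.1413, 0.106]
orientation: [-180.0, 0.1, -165.7]
ft_force: [0.3, -0.4, -0.8]
grip_width: 0.0235
t: 12.3
ee_pos: [0.5803, -0.1572, 0.1055]
orientation: [179.9, -0.3, -165.9]
ft_force: [-0.2, 0.1, -1.5]
grip_width: 0.0237
t: 12.8
ee_pos: [0.646, -0.1413, 0.1065]
orientation: [-180.0, 0.1, -165.7]
ft_force: [0.7, -0.4, -0.5]
grip_width: 0.0242
t: 13.3
ee_pos: [0.5806, -0.1572, 0.1056]
orientation: [179.9, -0.3, -165.9]
ft_force: [-0.6, -0.6, -1.6]
grip_width: 0.0238
13.3 [ 0.5806 -0.1572  0.1056] [ 179.9   -0.3 -165.9]
tcp px [321. 261.]
white_bar_center wrist 0.67 [320.  93.] [77.2 -0.4  0.4]
```

View pics/s2.png

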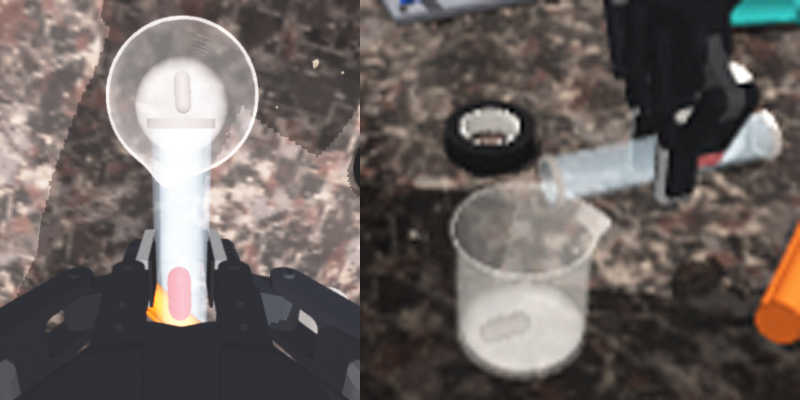

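The white bar now lies in the beaker (wrist 183,92; side 505,325). The red bar is still in the tube at wrist (179,293), the beaker hasn't moved, and the mouth is clear. I'm lifting and carrying the tube back.

```bash
python3 -m crank '{"jaw":[1,1,1,1,1],"delta_pos":[[0,0,-5],[0,0,-14],[0,0,-25],[0,0,-33],[0,0,-36]],"twist":[0,0,0,0,0]}' 60
python3 -m crank '{"jaw":[1,1,1,1,1],"delta_pos":[[0,5,0],[0,15,0],[-1,30,0],[-1,48,0],[-2,68,0]],"twist":[0,0,0,0,0]}' 60
python3 -m crank '{"jaw":[1,1,1,1,1],"delta_pos":[[0,20,0],[-1,40,0],[-2,60,0],[-2,80,0],[-3,100,0]],"twist":[0,0,0,0,0]}' 60
python3 -m crank '{"jaw":[1,1,1,1,1],"delta_pos":[[0,20,0],[-1,40,0],[-2,60,0],[-2,80,0],[-3,100,0]],"twist":[0,0,0,0,0]}' 60
python3 -m crank '{"jaw":[1,1,1,1,1],"delta_pos":[[-1,20,0],[-2,40,0],[-3,58,0],[-4,75,0],[-4,86,0]],"twist":[0,0,0,0,0]}' 60
python3 -m crank '{"jaw":[1,1,1,1,1],"delta_pos":[[0,8,0],[0,14,0],[0,17,0],[0,17,0],[0,17,0]],"twist":[0,0,0,0,0]}' 60
python3 - <<'E'
from h import *
s=get_state();T=toolT(s);print(s["orientation"])
for P in [(.5072,.206,.0763),(.5047,.2055,.0763)]: print(((np.linalg.inv(T)@np.r_[P,1])[:3]*1000).round(1))
E
```

```text
t: 14.1
ee_pos: [0.5862, -0.157, 0.1443]
orientation: [-179.9, 0.2, -165.8]
ft_force: [0.5, 0.1, -1.7]
grip_width: 0.0235
t: 14.6
ee_pos: [0.5695, -0.0885, 0.1419]
orientation: [180.0, -0.1, -165.8]
ft_force: [0.5, -0.9, -1.0]
grip_width: 0.0237
t: 15.1
ee_pos: [0.5475, 0.0096, 0.1421]
orientation: [180.0, -0.0, -165.7]
ft_force: [-0.1, -0.1, -0.3]
grip_width: 0.0236
t: 15.6
ee_pos: [0.5256, 0.1071, 0.1421]
orientation: [180.0, -0.0, -165.7]
ft_force: [0.2, -0.4, -0.7]
grip_width: 0.024
t: 16.1
ee_pos: [0.5084, 0.1915, 0.1421]
orientation: [180.0, -0.0, -165.7]
ft_force: [0.0, -0.4, -0.1]
grip_width: 0.0237
t: 16.6
ee_pos: [0.5058, 0.2054, 0.1423]
orientation: [-180.0, -0.0, -165.8]
ft_force: [-0.4, -0.4, -0.4]
grip_width: 0.0241
[-1.79986062e+02 -4.58245943e-03 -1.65840161e+02]
[-1.5  0.2 66. ]
[ 1.1  0.4 66. ]
```

```bash
python3 -m crank '{"jaw":[1,1,1,1,1],"delta_pos":[[-1,0.3,10],[-1,0.3,25],[-1,0.3,40],[-1,0.3,52],[-1,0.3,58]],"twist":[0,0,0,0,0]}' 60
python3 -m crank '{"jaw":[1,1,1,1,1],"delta_pos":[[0,0,3],[0,0,5],[0,0,7],[0,0,7],[0,0,7]],"twist":[0,0,0,0,0]}' 60
python3 look.py p1.png
```

```text
t: 17.1
ee_pos: [0.5058, 0.2057, 0.0825]
orientation: [-180.0, -0.2, -165.8]
ft_force: [-1.1, 1.0, -0.9]
grip_width: 0.0237
t: 17.6
ee_pos: [0.5069, 0.2065, 0.0777]
orientation: [180.0, 0.0, -165.8]
ft_force: [-0.3, -0.0, -0.6]
grip_width: 0.0239
17.6 [0.5069 0.2065 0.0777] [ 180.     0.  -165.8]
tcp px [321. 261.]
white_bar_center wrist 0.61 [ 40. 309.] [ -30.1 -150.8    0. ]
white_bar_center side 0.21 [324. 230.] [ 8.800e+01 -2.965e+02 -1.000e-01]
```

```bash
python3 -m crank '{"jaw":[1,1,1,1,1],"delta_pos":[[0,0,1],[0,0,2],[0,0,2],[0,0,2],[0,0,2]],"twist":[0,0,0,0,0]}' 60
```

```text
t: 18.4
ee_pos: [0.5071, 0.2061, 0.0764]
orientation: [-180.0, 0.1, -165.8]
ft_force: [-0.6, -1.2, 6.1]
grip_width: 0.0239
```

Contact shows at the same height and force as at the grasp, 0.0764 m and about 6 N. Releasing slowly and rising.

```bash
python3 -m crank '{"jaw":[0.8,0.6,0.45,0.3,0.15],"delta_pos":[[0,0,0],[0,0,0],[0,0,0],[0,0,0],[0,0,0]],"twist":[0,0,0,0,0]}' 20
python3 -m crank '{"jaw":[0,0,0,0,0],"delta_pos":[[0,0,0],[0,0,0],[0,0,0],[0,0,0],[0,0,0]],"twist":[0,0,0,0,0]}' 20
python3 -m crank '{"jaw":[0,0,0,0,0],"delta_pos":[[0,0,-10],[0,0,-30],[0,0,-60],[0,0,-90],[0,0,-120]],"twist":[0,0,0,0,0]}'
python3 -m crank '{"jaw":[0,0,0,0,0],"delta_pos":[[0,0,-20],[0,0,-40],[0,0,-50],[0,0,-50],[0,0,-50]],"twist":[0,0,0,0,0]}'
python3 - <<'E'
from h import *
s=get_state();T=toolT(s);f=snap("wrist");g=snap("side")
im=np.zeros((400,800,3),np.uint8);im[:,:300]=f["pixels"][:,170:470,::-1]
im[:200,300:]=cv2.resize(g["pixels"][140:210,270:445,::-1],(500,200),interpolation=2)
im[200:,300:]=cv2.resize(g["pixels"][230:300,270:445,::-1],(500,200),interpolation=2);cv2.imwrite("pics/end.png",im)
for c,fr in [("wrist",f),("side",g)]:
  for n,z in [("tube_center",.075),("tube_mouth",.075),("beaker_mid",.039),("white_bar_center",.008)]:
    for d in pinpoint(n,c)[:1]: print(c,n,round(d["confidence"],2),np.round(d["point"]),atz(fr,d["point"],z).round(3))
for p in [(323,124),(322,247)]: print(atz(f,p,.075).round(3))
E
```

```text
t: 18.9
ee_pos: [0.5065, 0.2064, 0.075]
orientation: [180.0, -0.0, -165.8]
ft_force: [-0.5, -0.4, 0.4]
grip_width: 0.0719
t: 19.4
ee_pos: [0.5066, 0.2064, 0.0753]
orientation: [-180.0, -0.0, -165.8]
ft_force: [-0.6, 0.2, -0.4]
grip_width: 0.0852
t: 19.9
ee_pos: [0.5066, 0.2064, 0.1973]
orientation: [180.0, 0.0, -165.8]
ft_force: [-0.4, 0.4, 0.1]
grip_width: 0.0853
t: 20.4
ee_pos: [0.5063, 0.2063, 0.2448]
orientation: [-180.0, -0.0, -165.8]
ft_force: [-0.0, -0.3, -0.1]
grip_width: 0.0852
wrist tube_center 0.85 [243. 290.] [0.651 0.149 0.075]
wrist tube_mouth 0.89 [372.  44.] [0.363 0.22  0.075]
wrist white_bar_center 0.56 [162. 129.] [0.501 0.001 0.008]
side tube_center 0.9 [413. 259.] [ 0.652 -0.203  0.075]
side tube_mouth 0.97 [414. 192.] [0.729 0.036 0.075]
side beaker_mid 0.81 [335. 266.] [ 0.509 -0.169  0.039]
[0.446 0.193 0.075]
[0.575 0.225 0.075]
```

View pics/end.png

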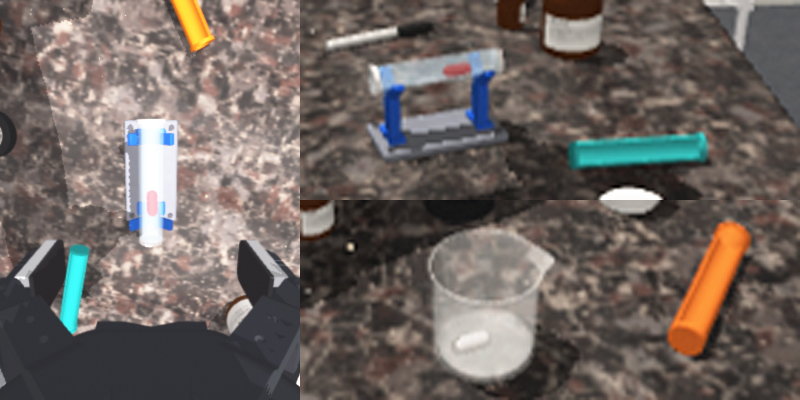

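The tube lies in both Vs with its mouth end at (152,122) and closed end at (152,245), within a few pixels of the start. The red bar is inside at (152,203). The white bar is in the upright beaker at (472,342), and the gripper is clear.

```bash
python3 -c "
from plant import close_job
print(close_job())"
```

```text
the job is handed in; nothing more can be done
None
```

The white bar is in the beaker, the red bar is still in the tube, and the tube is back on its rest. I handed the job in at about 20.5 s of the 54 s allowed; no verdict is reported.

**One departure from the task:** I did not tilt the tube. The move interface only shifts the tool and turns it about its own vertical axis, so it cannot pitch. I held the tube level with its mouth over the beaker and used three strokes, each a gentle run-up and a sharp stop. Inertia slid the smooth white bar out, while the grippy red bar moved only part of the way along the tube.

**Last checks:**
- **White bar and beaker:** In the final picture the white bar lies on the floor of the beaker, which stands upright. The side camera puts the beaker at (0.509, -0.169), against (0.511, -0.171) at the start.
- **Red bar:** It is in the closed half of the tube.
- **Tube:** It lies in both Vs with its mouth toward the robot, set down at the same tool position as the grasp to within about 1 mm. The contact force on setting it down was the same, about 6 N.
- **Gripper:** It is open and well clear, with force readings near zero.

**Readings that disagreed:** In the last look the networks reported the coloured look-alike tubes, not the clear tube, as "tube_center" and "tube_mouth". One "white_bar_center" reading fell on the tape ring. I went by the picture and my own pixel measurements for those. I did not measure the bottle, jar and tape ring again at the end. The carry passed well above their heights and showed no contact forces.

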